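# Push the cut block square into the fence corner

## Task

On the plywood bench, two low battens are screwed down as an L-shaped fence. Push the whole rectangular block that lies loose inside the fence fully home into the corner, its long side flush along the long batten and its end against the short batten, sliding it on the bench without lifting it. Leave the notched block and the short stub where they lie.

Things in the scene. Friction and masses are not known exactly. Their poses are not given: they have to be found in the camera images.
- block_center (a point): Centre (25 mm over the bench) of the plain rectangular block to push, pale grey aerated concrete: 150 mm long (its x), 100 mm wide (its y), 50 mm high, lying flat, 0.25 to 0.55 kg. Too wide for most grippers; slides under a push of a few newtons. Starts inside the fence, clear of both battens, up to 20 degrees from square.
- fence_corner (a point): Inner corner, at bench height, of the fixed fence: two plain wooden battens 40 mm wide, 25 mm high. Long batten: inner face runs 300 mm along this frame's +x; short batten: 180 mm along its +y; z up. The block belongs in the +x +y quarter; fully home its centre is at x = 75, y = 50 mm here, long axis parallel to x. The corner points roughly away from the robot.
- notched_center (a point): Centre of the 150 x 100 mm outline, half-way up, of a bystander: a block of the same concrete, 50 mm high, with a rectangular notch (65 x 50 mm) cut out of one corner. It lies loose outside the working area, past the open end of the long batten or behind the short batten. Leave it alone.
- stub_center (a point): Centre, half-way up, of a bystander: a short plain stub of the same concrete, 70 x 100 mm and 50 mm high. It lies loose at the other of those two places. Leave it alone. (A mallet also lies behind the long batten.)
Not all that is in view belongs to the job. Leave any orange or red look-alike of the part that bears block_center alone.

How it is judged:
By the outcome, as a careful person would: the job done as asked, in the order asked, and still so for the second after the job is handed in, with the robot touching nothing.
It also fails if it takes over 38 s, if anything falls off the work surface, if the arm or the gripper's body presses on something with over 40 N, if the wrist force passes 120 N, or if a joint passes its speed limit or range.

## Robot

A 7-joint arm with a two-finger parallel gripper is mounted at the origin on the work surface. World frame = base frame: x ahead of the robot, y to its left, z up, the work surface at z = 0. Lengths are in m, angles in rad, forces in N, time in s.
With the tool pointing down it reaches from about 0.4 to 0.85 m from the base axis. Payload 10.4 kg.
Tool frame: the origin (TCP) lies between the finger pads; the fingertips stand manip.tcp_to_tips ahead of it and the grasp point (between the pads) lies 2 mm behind it (manip.tcp_to_tips is the distance from the TCP to the fingertips, in m); y points along the fingers, z is the direction in which the jaws open and shut, and the axes are right-handed (so a half turn about y gives the same grasp; the last joint's range is limited). The gripper opens to 85 mm and grips with 20 to 120 N. Pads are 22 mm wide; open, the fingers measure 114 mm over their backs; the gripper's body (76 mm by 85 mm) begins 54 mm behind the grasp point. The pads swing forward as they close: fully open they stand 13 mm farther back than shut.
Start: joints at [-1.29, 0.332, -0.065, 1.46, 0.022, 1.35, -0.088], TCP at [0.187, 0.596, 0.248] pointing down, gripper open.
Joint ranges: [-2.6, 2.6], [-0.5, 2.12], [-1.47, 1.34], [0.16, 2.42], [-1.27, 4.41], [0.06, 2.06], [-2.6, 2.6]. Speed limits (rad/s): [2.22, 2.22, 2.79, 2.79, 3.14, 3.14, 3.14].

## Interface

Orientations are given as a unit quaternion [x, y, z, w].
In Python, from workcell import manip gives the robot as it stands. The module is installed in compiled form; this text tells all that it offers.
- The arm moves only by the tool move_arm, never from a script. Its argument "increments" is a list of rows, each an object with "offset": the shift along the tool's x, y, z in m, a list of three; "yaw": the turn about the tool's y in degrees; "jaw": the closure in counts, from 0 (fully open) to 255 (shut). In form: [{"offset": [tx, ty, tz], "yaw": yaw, "jaw": jaw}, ...]. A call has 1 to 10 rows; each row is the pose to reach, as a shift and turn from the pose measured when the call began, along the tool's axes at that moment; what a row does not reach only later rows make up. A row lasts 1/12 s, in which the tool goes at most 41.7 mm and 7.16 degrees, less where a joint would pass 70% of its speed; a pose out of reach is approached as far as the arm can. A call with a gripper value outside its range is refused whole. The fingers move at their own pace and stop on an object; "squeeze" is the grip in N (left out, the last holds). Time passes only in rows, so rows that repeat a pose let the fingers close. It gives the time, the measured TCP pose, the force and the opening at its end, in the units of the state.
- manip.get_obs(): the state, without advancing time (a new reading comes with each control period).
- manip.camera(name): name is "scene" or "top" or "wrist"; returns a dict with "pixels" (420x560x3 uint8, red, green, blue), "depth" (420x560 float32, m along the optical axis (not along the pixel's ray), 0 where there is no reading), "intrinsics" (3x3 intrinsics, pixels), "D" ([k1, k2, p1, p2, k3] as OpenCV has them; the pictures are not rectified), "R" (3x3) and "t" (3): a world point X has camera coordinates R X + t; the wrist camera has in their place "mount" (4x4, takes a point from camera to tool coordinates, whose origin is the TCP and whose axes are the tool frame's). Camera axes: x right, y down, z forward; pixel columns grow to the right and rows downward; lengths in m; the calibration is good to about 2 mm. A picture is of the moment at which its call begins: read the wrist's pose just before it.
- manip.hand_in(): hands the job in, once; it reports no verdict.
Trained networks look in a picture, given as the dict that the camera call returned (one of the last four; its "shot" number tells which), for a name from the list of things; names that differ only in an ending like _2 or _b are one class to them, and where a whole thing is asked for, a point or a joint stands for the part that bears it (a point fixed in the world has none). Each returns a list of dicts, best first, with "confidence" (0 to 1); they miss things now and then, are a little off and sometimes report something else, mostly with a low value. They report only what shows in the picture. A call takes as long as a camera call. They do not tell look-alikes from the thing itself.
- manip.recognise(picture, query): "bbox" ([left, top, right, bottom] in pixels, round what is visible of it).
- manip.spot_point(picture, query): "centre" ([column, row] in pixels: a listed point, or the origin of a listed thing).
The state is a dict: "clock": time; "joint_pos": joint angles; "joint_velocities": joint speeds; "tau": joint torques, N m; "position": TCP position; "ee_rot": TCP orientation; "ft_force": force on the tool from outside, world axes, zero at the start; "torque": the same for the moment, N m; "grip_width": opening from 0.0 (shut) to 1.0 (fully open).
Only numpy, scipy, OpenCV 4.12 (cv2) and the standard library are available. Lean on these libraries where they do the work, as an engineer would, in place of code of your own. Each camera call takes 0.05 s, during which the arm holds its last target. There are 200 camera calls.

## Working session

There is one attempt and no reset: what is moved stays moved. The work goes in short steps, Python scripts to look and compute and a tool call to move; the robot and the scene stay as the last step left them, time stands still between calls to the robot, and variables do not carry over. Pictures are saved under pics/ and viewed, about 8 in all and at most 12, crops included, and the job is handed in when it is done.

Besides the shell and the picture viewer there is one more tool, called after "Request:" by a JSON object that holds its "op" and its "data", one argument or row to a line. move_arm: Moves the arm, as the interface text tells. Its arguments: {"type":"object","properties":{"increments":{"type":"array","items":{"type":"object","properties":{"offset":{"type":"array","items":{"type":"number"}},"yaw":{"type":"number"},"jaw":{"type":"number"}}}},"squeeze":{"type":"number"}},"required":["increments"]}

```bash
mkdir -p pics; cat > h.py <<'E'
import numpy as np, cv2
from workcell import manip
from scipy.spatial.transform import Rotation as Ro
def pts(p,uv,z=None):
    """world points of pixels; by plane height z or by depth"""
    uv=np.array(uv,float).reshape(-1,1,2); K=p["intrinsics"];D=np.array(p["D"])
    n=cv2.undistortPoints(uv,K,D)[:,0]; r=np.c_[n,np.ones(len(n))]
    R,t=np.array(p["R"]),np.array(p["t"])
    if z is None:
        d=np.array([p["depth"][int(round(v)),int(round(u))] for u,v in uv[:,0]])
        return (r*d[:,None]-t)@R
    c=-R.T@t; w=r@R
    return c+w*((z-c[2])/w[:,2])[:,None]
E
python3 - <<'E'
from h import *
o=manip.get_obs(); print(o, manip.tcp_to_tips)
print(Ro.from_quat(o["ee_rot"]).as_matrix().round(3))
for n in["top","scene"]:
    p=manip.camera(n); cv2.imwrite(f"pics/{n}0.png",p["pixels"][:,:,::-1])
    for q,z in[("block_center",.025),("fence_corner",0),("notched_center",.025),("stub_center",.025)]:
        for s in manip.spot_point(p,q)[:3]:
            print(n,q,s["centre"],round(s["confidence"],2),pts(p,[s["centre"]],z)[0].round(3))
E
```

```text
{'clock': 0.0, 'joint_pos': array([-1.28958248,  0.33292521, -0.06470985,  1.46098542,  0.02160782,
        1.34991983, -0.0885048 ]), 'joint_velocities': array([-3.54240966e-04, -1.91567215e-03,  1.08371088e-03, -1.56556120e-03,
        1.29369850e-03,  6.85098615e-04,  6.80733356e-05]), 'tau': array([-1.57553668e-04, -6.25459170e+01,  4.88416920e-02, -3.91602981e+01,
        1.62283442e-02,  1.01063296e-02,  2.80308385e-06]), 'position': array([0.18686554, 0.59601514, 0.24746159]), 'ee_rot': array([ 0.69950756, -0.10704727,  0.10693655, -0.69842296]), 'ft_force': array([-0.50750702,  0.46634407, -0.27800906]), 'torque': array([ 0.04034773, -0.01589264,  0.04036857]), 'grip_width': 1.001478460512552} 0.017
[[ 0.954 -0.     0.299]
 [-0.299 -0.001  0.954]
 [ 0.    -1.    -0.002]]
top block_center [159.3, 255.1] 0.86 [0.424 0.373 0.025]
top block_center [238.9, 270.3] 0.73 [0.388 0.164 0.025]
top block_center [272.9, 194.5] 0.66 [0.587 0.079 0.025]
top fence_corner [334.8, 155.3] 0.64 [ 0.703 -0.09   0.   ]
top notched_center [386.1, 203.6] 0.61 [ 0.565 -0.22   0.025]
top notched_center [174.6, 183.9] 0.26 [0.614 0.342 0.025]
top stub_center [178.1, 187.4] 0.64 [0.604 0.332 0.025]
scene block_center [271.8, 158.9] 0.76 [0.387 0.167 0.025]
scene block_center [282.8, 218.0] 0.72 [0.578 0.076 0.025]
scene block_center [330.8, 134.0] 0.61 [0.401 0.374 0.025]
scene fence_corner [252.8, 292.9] 0.87 [ 0.702 -0.094  0.   ]
scene notched_center [177.5, 273.6] 0.93 [ 0.571 -0.22   0.025]
scene stub_center [367.7, 182.8] 0.74 [0.611 0.337 0.025]
```

View pics/top0.png

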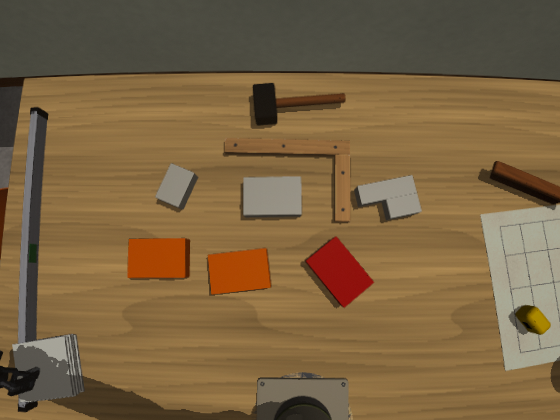

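View pics/scene0.png

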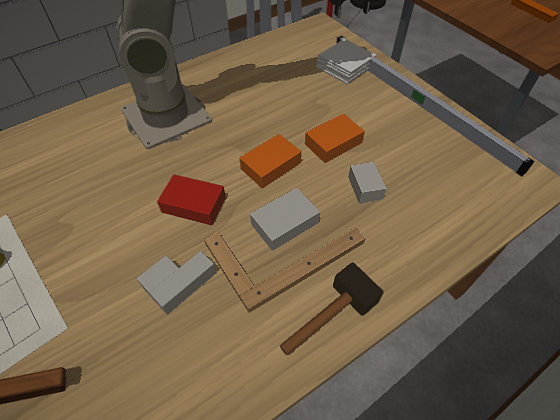

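The block is the grey plain one at top (272,195), scene (284,218). Look-alikes are the orange ones at top (158,257) and (239,271), the red at (340,272), the stub at (176,187) and the notched block at (390,197). Next I measure the block and the fence.

```bash
cat >> h.py <<'E'
def cloud(p):
    v,u=np.mgrid[0:420,0:560]; d=p["depth"].ravel(); K=p["intrinsics"]
    n=cv2.undistortPoints(np.c_[u.ravel(),v.ravel()].astype(float).reshape(-1,1,2),K,np.array(p["D"]))[:,0]
    X=(np.c_[n,np.ones(len(n))]*d[:,None]-p["t"])@np.array(p["R"])
    return X, d>0
def measure(p,cx=(.48,.70),cy=(-.07,.19)):
    X,ok=cloud(p)
    def box(lo,hi,xr,yr):
        m=ok&(X[:,2]>lo)&(X[:,2]<hi)&(X[:,0]>xr[0])&(X[:,0]<xr[1])&(X[:,1]>yr[0])&(X[:,1]<yr[1])
        return X[m]
    b=box(.04,.06,cx,cy); r=cv2.minAreaRect(b[:,:2].astype(np.float32)*1000)
    print("block",r,"mean",b.mean(0).round(4),len(b))
    return X,ok,b
E
python3 - <<'E'
from h import *
for n in["top","scene"]:
    p=manip.camera(n); X,ok,b=measure(p)
    print(cv2.boxPoints(cv2.minAreaRect(b[:,:2].astype(np.float32)*1000)).round(1).tolist())
    m=ok&(X[:,2]>.017)&(X[:,2]<.033)
    for nm,xr,yr in[("long",(.68,.80),(-.06,.23)),("short",(.50,.685),(-.16,-.06))]:
        k=m&(X[:,0]>xr[0])&(X[:,0]<xr[1])&(X[:,1]>yr[0])&(X[:,1]<yr[1]);q=X[k]
        print(n,nm,len(q),q[:,2].mean().round(4),cv2.minAreaRect(q[:,:2].astype(np.float32)*1000), np.round(cv2.boxPoints(cv2.minAreaRect(q[:,:2].astype(np.float32)*1000))).tolist())
    if n=="top": cv2.imwrite("pics/crop.png",cv2.resize(p["pixels"][120:240,210:370,::-1],None,fx=5,fy=5))
E
```

```text
block ((580.25341796875, 80.88168334960938), (98.19715118408203, 148.90234375), 1.1487077474594116) mean [0.5791 0.0813 0.0502] 2182
[[529.7000122070312, 154.3000030517578], [532.7000122070312, 5.5], [630.7999877929688, 7.400000095367432], [627.7999877929688, 156.3000030517578]]
top long 1553 0.0252 ((746.6141357421875, 75.31423950195312), (272.12432861328125, 95.22357177734375), 89.0445556640625) [[697.0, -60.0], [792.0, -62.0], [796.0, 211.0], [701.0, 212.0]]
top short 951 0.0252 ((602.1309814453125, -122.06387329101562), (77.04741668701172, 165.0865936279297), 89.1024169921875) [[519.0, -159.0], [684.0, -162.0], [685.0, -85.0], [520.0, -82.0]]
block ((579.7694091796875, 79.91288757324219), (102.92424011230469, 151.11293029785156), 1.3409160375595093) mean [0.5831 0.0766 0.0485] 1985
[[526.5999755859375, 154.1999969482422], [530.0999755859375, 3.200000047683716], [633.0, 5.599999904632568], [629.4000244140625, 156.6999969482422]]
scene long 1741 0.0236 ((749.7090454101562, 75.74109649658203), (272.5909118652344, 99.8823471069336), 88.95157623291016) [[697.0, -60.0], [797.0, -61.0], [802.0, 211.0], [702.0, 213.0]]
scene short 1056 0.0238 ((600.8280029296875, -122.62102508544922), (74.45063781738281, 167.70867919921875), 89.25829315185547) [[516.0, -159.0], [684.0, -161.0], [685.0, -86.0], [517.0, -84.0]]
```

View pics/crop.png

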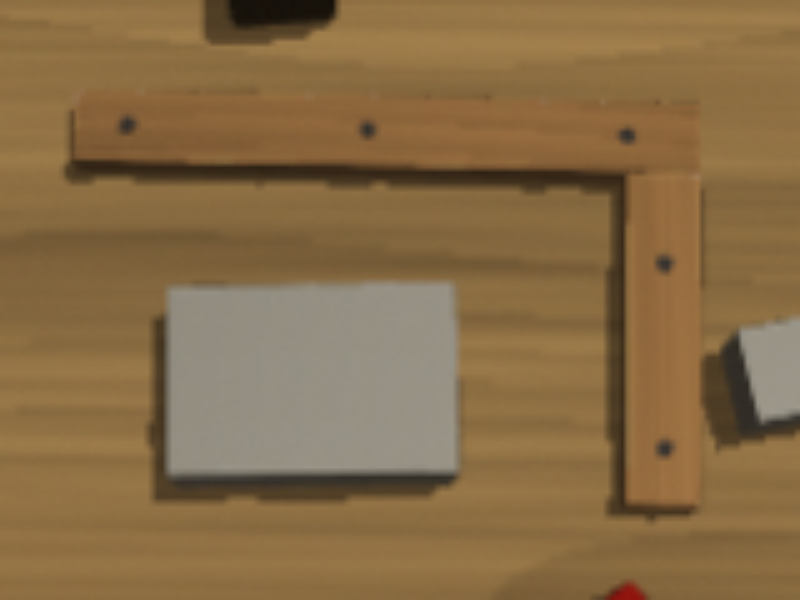

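The crop shows the plain grey block, no notch, about 2° off square. Its top spans crop (168,285) to (457,475), and the fence's inner corner is at about (625,172). First push: fingers open, against the robot-side long face, pushing +x.

Request:
{"op": "move_arm", "data": {
  "increments": [
    {"offset": [0.448, 0.05, -0.4], "yaw": -16.5, "jaw": 0},
    {"offset": [0.448, 0.05, -0.4], "yaw": -16.5, "jaw": 0},
    {"offset": [0.448, 0.05, -0.4], "yaw": -16.5, "jaw": 0},
    {"offset": [0.448, 0.05, -0.4], "yaw": -16.5, "jaw": 0},
    {"offset": [0.448, 0.05, -0.4], "yaw": -16.5, "jaw": 0},
    {"offset": [0.448, 0.05, -0.4], "yaw": -16.5, "jaw": 0},
    {"offset": [0.448, 0.05, -0.4], "yaw": -16.5, "jaw": 0},
    {"offset": [0.448, 0.05, -0.4], "yaw": -16.5, "jaw": 0},
    {"offset": [0.448, 0.05, -0.4], "yaw": -16.5, "jaw": 0},
    {"offset": [0.448, 0.05, -0.4], "yaw": -16.5, "jaw": 0}
  ]
}}

```text
clock: 1.43
position: [0.4005, 0.238, 0.214]
ee_rot: [-0.707, 0.005, -0.006, 0.707]
ft_force: [1.1, 1.1, 0.6]
grip_width: 0.998
```

```bash
cat > go.py <<'E'
import sys
from h import *
o=manip.get_obs();R=Ro.from_quat(o["ee_rot"]).as_matrix()
T=np.array([float(a) for a in sys.argv[1:4]])
print("t",o["clock"],"pos",o["position"].round(4),"F",o["ft_force"].round(1),"grip",round(o["grip_width"],2))
print("offset",(R.T@(T-o["position"])).round(4),"tz heading",np.degrees(np.arctan2(R[1,2],R[0,2])).round(2),"tool y",R[:,1].round(3))
E
python3 go.py .495 .08 .15
python3 - <<'E'
from h import *
p=manip.camera("top")
print("corner pts z25",pts(p,[[210+625/5,120+172/5],[210+72/5,120+162/5],[210+623/5,120+505/5]],.025).round(4))
E
```

```text
t 1.4333 pos [0.4005 0.238  0.214 ] F [1.1 1.1 0.6] grip 1.0
offset [ 0.097   0.0639 -0.1565] tz heading 89.1 tool y [ 0.001  0.001 -1.   ]
corner pts z25 [[ 0.6976 -0.0868  0.025 ]
 [ 0.7013  0.2111  0.025 ]
 [ 0.5175 -0.0831  0.025 ]]
```

Request:
{"op": "move_arm", "data": {
  "increments": [
    {"offset": [0.097, 0.06, -0.1565], "yaw": 0, "jaw": 0},
    {"offset": [0.097, 0.06, -0.1565], "yaw": 0, "jaw": 0},
    {"offset": [0.097, 0.06, -0.1565], "yaw": 0, "jaw": 0},
    {"offset": [0.097, 0.06, -0.1565], "yaw": 0, "jaw": 0},
    {"offset": [0.097, 0.06, -0.1565], "yaw": 0, "jaw": 0},
    {"offset": [0.097, 0.06, -0.1565], "yaw": 0, "jaw": 0},
    {"offset": [0.097, 0.1, -0.1565], "yaw": 0, "jaw": 0},
    {"offset": [0.097, 0.14, -0.1565], "yaw": 0, "jaw": 0},
    {"offset": [0.097, 0.18, -0.1565], "yaw": 0, "jaw": 0},
    {"offset": [0.097, 0.18, -0.1565], "yaw": 0, "jaw": 0}
  ]
}}

```text
clock: 2.32
position: [0.4932, 0.07, 0.0275]
ee_rot: [0.709, -0.012, 0.005, -0.705]
ft_force: [-2.5, -0.3, -0.8]
grip_width: 0.998
```

```bash
python3 go.py .495 .08 .032
python3 - <<'E'
from h import *
p=manip.camera("scene"); cv2.imwrite("pics/s1.png",cv2.resize(p["pixels"][90:330,130:450,::-1],None,fx=2.4,fy=2.4))
E
```

```text
t 2.3167 pos [0.4932 0.07   0.0275] F [-2.5 -0.3 -0.8] grip 1.0
offset [ 0.0015 -0.0046  0.01  ] tz heading 88.61 tool y [-0.009 -0.006 -1.   ]
```

View pics/s1.png

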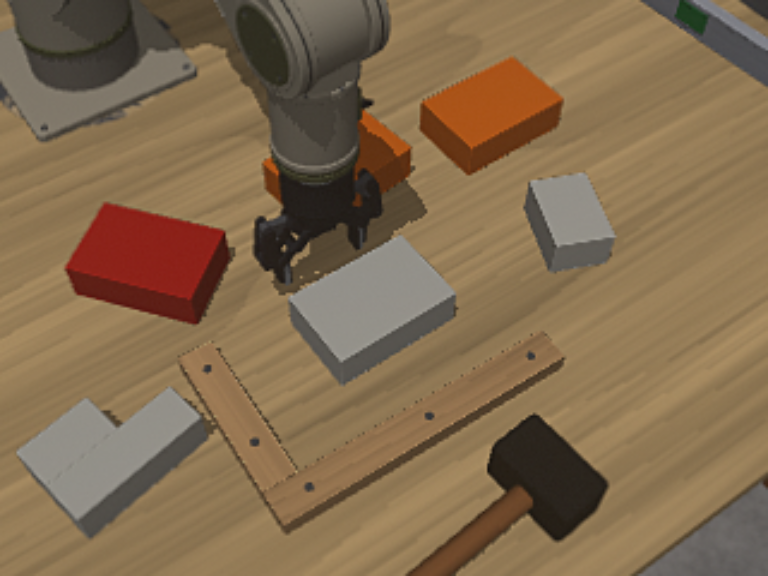

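The view shows the gripper low behind the block's robot-side face, crop (270–380, 180–280), clear of the red and orange blocks. I push now, stopping short of the batten.

Request:
{"op": "move_arm", "data": {
  "increments": [
    {"offset": [0.004, -0.003, 0.01], "yaw": -0.5, "jaw": 0},
    {"offset": [0.012, -0.003, 0.01], "yaw": -0.5, "jaw": 0},
    {"offset": [0.02, -0.003, 0.01], "yaw": -0.5, "jaw": 0},
    {"offset": [0.028, -0.003, 0.01], "yaw": -0.5, "jaw": 0},
    {"offset": [0.037, -0.003, 0.01], "yaw": -0.5, "jaw": 0},
    {"offset": [0.046, -0.003, 0.01], "yaw": -0.5, "jaw": 0},
    {"offset": [0.055, -0.003, 0.01], "yaw": -0.5, "jaw": 0},
    {"offset": [0.064, -0.003, 0.01], "yaw": -0.5, "jaw": 0},
    {"offset": [0.072, -0.003, 0.01], "yaw": -0.5, "jaw": 0},
    {"offset": [0.072, -0.003, 0.01], "yaw": -0.5, "jaw": 0}
  ]
}}

```text
clock: 3.2
position: [0.5693, 0.0782, 0.0338]
ee_rot: [0.709, -0.007, 0.004, -0.705]
ft_force: [0.1, -0.2, -0.2]
grip_width: 0.999
```

```bash
python3 go.py .588 .08 .030
python3 - <<'E'
from h import *
p=manip.camera("top"); measure(p,(.53,.70),(-.07,.19))
p=manip.camera("scene"); measure(p,(.53,.70),(-.07,.19))
E
```

```text
t 3.2 pos [0.5693 0.0782 0.0338] F [ 0.1 -0.2 -0.2] grip 1.0
offset [0.0186 0.0037 0.0021] tz heading 89.06 tool y [-0.004 -0.005 -1.   ]
block ((634.6622924804688, 10.90556812286377), (90.46697998046875, 15.805597305297852), 0.11103904247283936) mean [0.6396 0.01   0.0502] 201
block ((621.5714111328125, 74.90070343017578), (125.60609436035156, 150.94175720214844), 0.025446658954024315) mean [0.6333 0.0723 0.0486] 2214
```

Request:
{"op": "move_arm", "data": {
  "increments": [
    {"offset": [0.005, 0.004, 0.002], "yaw": 0, "jaw": 0},
    {"offset": [0.01, 0.004, 0.002], "yaw": 0, "jaw": 0},
    {"offset": [0.014, 0.004, 0.002], "yaw": 0, "jaw": 0},
    {"offset": [0.016, 0.004, 0.002], "yaw": 0, "jaw": 0},
    {"offset": [0.017, 0.004, 0.002], "yaw": 0, "jaw": 0},
    {"offset": [0.017, 0.004, 0.002], "yaw": 0, "jaw": 0}
  ]
}}

```text
clock: 3.8
position: [0.5852, 0.0799, 0.0295]
ee_rot: [0.709, -0.008, 0.004, -0.705]
ft_force: [-0.7, -0.6, 0.5]
grip_width: 1.001
```

Request:
{"op": "move_arm", "data": {
  "increments": [
    {"offset": [0.001, 0, 0], "yaw": 0, "jaw": 0},
    {"offset": [0.002, 0, 0], "yaw": 0, "jaw": 0},
    {"offset": [0.002, 0, 0], "yaw": 0, "jaw": 0}
  ]
}}

```text
clock: 4.05
position: [0.5872, 0.0799, 0.0295]
ee_rot: [0.709, -0.008, 0.004, -0.705]
ft_force: [-1.8, -0.2, 0.2]
grip_width: 0.999
```

Request:
{"op": "move_arm", "data": {
  "increments": [
    {"offset": [0.001, 0, 0], "yaw": 0, "jaw": 0},
    {"offset": [0.002, 0, 0], "yaw": 0, "jaw": 0},
    {"offset": [0.002, 0, 0], "yaw": 0, "jaw": 0}
  ]
}}

```text
clock: 4.3
position: [0.5891, 0.0798, 0.0295]
ee_rot: [0.709, -0.008, 0.004, -0.705]
ft_force: [-2.6, -0.5, 1.9]
grip_width: 1.0
```

Force is still small, so I continue with small steps.

Request:
{"op": "move_arm", "data": {
  "increments": [
    {"offset": [0.001, 0, 0], "yaw": 0, "jaw": 0},
    {"offset": [0.002, 0, 0], "yaw": 0, "jaw": 0},
    {"offset": [0.002, 0, 0], "yaw": 0, "jaw": 0}
  ]
}}

```text
clock: 4.55
position: [0.5891, 0.0798, 0.0292]
ee_rot: [0.709, -0.009, 0.002, -0.705]
ft_force: [-12.7, 0.1, 8.8]
grip_width: 0.997
```

```bash
python3 - <<'E'
from h import *
p=manip.camera("scene"); cv2.imwrite("pics/s2.png",cv2.resize(p["pixels"][140:320,180:420,::-1],None,fx=3.2,fy=3.2))
E
```

```text
(no output)
```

View pics/s2.png

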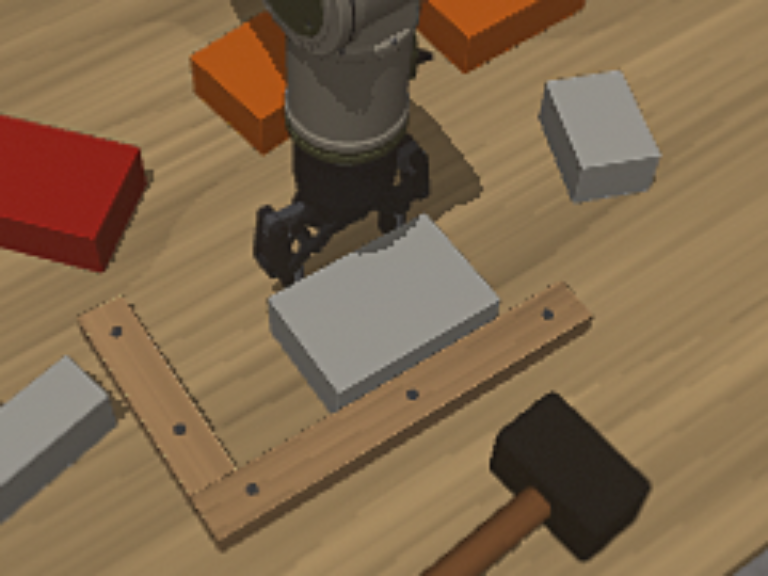

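Flush along the long batten: the block sits against it at crop (335,405) to (498,300), at 12.7 N. Now I back off, shut the fingers and go round to the open end.

Request:
{"op": "move_arm", "data": {
  "increments": [
    {"offset": [-0.02, 0, 0], "yaw": 0, "jaw": 0},
    {"offset": [-0.03, -0.02, 0], "yaw": 0, "jaw": 0},
    {"offset": [-0.03, -0.06, 0], "yaw": 0, "jaw": 255},
    {"offset": [-0.02, -0.09, 0.02], "yaw": 0, "jaw": 255},
    {"offset": [0.0, -0.1, 0.05], "yaw": 0, "jaw": 255},
    {"offset": [0.03, -0.1, 0.08], "yaw": 0, "jaw": 255},
    {"offset": [0.06, -0.1, 0.11], "yaw": 0, "jaw": 255},
    {"offset": [0.06, -0.1, 0.125], "yaw": 0, "jaw": 255},
    {"offset": [0.06, -0.1, 0.125], "yaw": 0, "jaw": 255},
    {"offset": [0.06, -0.1, 0.125], "yaw": 0, "jaw": 255}
  ]
}}

```text
clock: 5.43
position: [0.652, 0.2052, 0.1273]
ee_rot: [0.709, -0.009, 0.002, -0.705]
ft_force: [-0.1, -1.2, -0.1]
grip_width: -0.002
```

```bash
python3 go.py .65 .2 .036; python3 - <<'E'
from h import *
p=manip.camera("top"); X,ok,b=measure(p,(.56,.72),(-.07,.169))
print(cv2.boxPoints(cv2.minAreaRect(b[:,:2].astype(np.float32)*1000)).round(1).tolist())
p=manip.camera("scene"); X,ok,b=measure(p,(.56,.72),(-.07,.169))
E
```

```text
t 5.4333 pos [0.652  0.2052 0.1273] F [-0.1 -1.2 -0.1] grip -0.0
offset [-0.001   0.0913 -0.0047] tz heading 89.17 tool y [-0.01  -0.006 -1.   ]
block ((649.7454223632812, 76.90655517578125), (148.79141235351562, 101.73361206054688), 89.35326385498047) mean [0.6484 0.0762 0.0501] 2159
[[598.0, 3.0999999046325684], [699.7999877929688, 1.899999976158142], [701.4000244140625, 150.6999969482422], [599.7000122070312, 151.89999389648438]]
block ((651.386962890625, 75.59587860107422), (151.5316162109375, 102.1832275390625), 88.87814331054688) mean [0.654  0.0721 0.0485] 2195
```

Request:
{"op": "move_arm", "data": {
  "increments": [
    {"offset": [-0.002, 0.04, -0.003], "yaw": 0, "jaw": 255},
    {"offset": [-0.002, 0.08, -0.003], "yaw": 0, "jaw": 255},
    {"offset": [-0.002, 0.09, -0.005], "yaw": 0, "jaw": 255},
    {"offset": [-0.002, 0.09, -0.015], "yaw": 0, "jaw": 255},
    {"offset": [-0.002, 0.09, -0.025], "yaw": 0, "jaw": 255},
    {"offset": [-0.002, 0.09, -0.033], "yaw": 0, "jaw": 255},
    {"offset": [-0.002, 0.09, -0.041], "yaw": 0, "jaw": 255},
    {"offset": [-0.002, 0.09, -0.049], "yaw": 0, "jaw": 255},
    {"offset": [-0.002, 0.09, -0.057], "yaw": 0, "jaw": 255},
    {"offset": [-0.002, 0.09, -0.065], "yaw": 0, "jaw": 255}
  ]
}}

```text
clock: 6.37
position: [0.6486, 0.137, 0.0395]
ee_rot: [0.709, -0.009, 0.003, -0.705]
ft_force: [0.9, 1.4, 0.8]
grip_width: -0.001
```

```bash
python3 go.py .65 .1 .036; python3 - <<'E'
from h import *
p=manip.camera("scene"); cv2.imwrite("pics/s3.png",cv2.resize(p["pixels"][140:320,180:420,::-1],None,fx=3.2,fy=3.2))
E
```

```text
t 6.3667 pos [0.6486 0.137  0.0395] F [0.9 1.4 0.8] grip -0.0
offset [ 0.0021  0.0036 -0.037 ] tz heading 89.01 tool y [-0.008 -0.005 -1.   ]
```

View pics/s3.png

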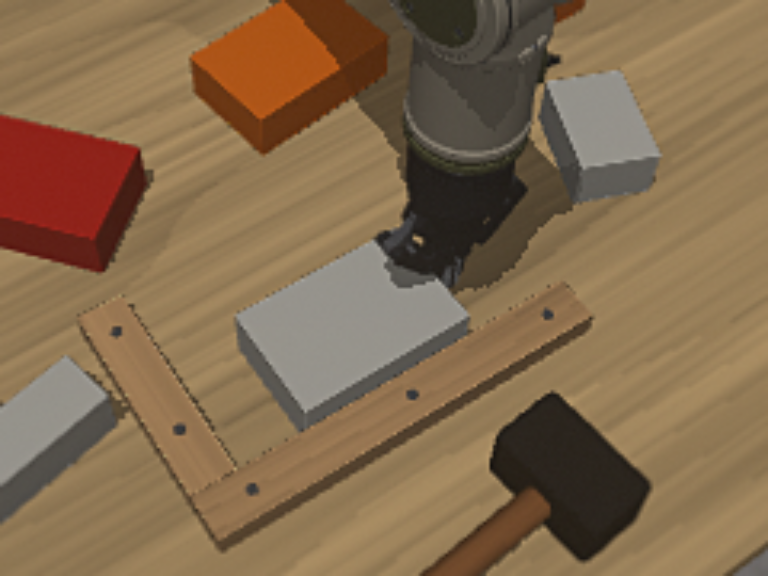

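The block is sliding flush along the batten, its near end now at crop (305,425). I continue.

Request:
{"op": "move_arm", "data": {
  "increments": [
    {"offset": [0.001, 0.002, -0.008], "yaw": 0, "jaw": 255},
    {"offset": [0.001, 0.002, -0.016], "yaw": 0, "jaw": 255},
    {"offset": [0.001, 0.002, -0.024], "yaw": 0, "jaw": 255},
    {"offset": [0.001, 0.002, -0.032], "yaw": 0, "jaw": 255},
    {"offset": [0.001, 0.002, -0.04], "yaw": 0, "jaw": 255},
    {"offset": [0.001, 0.002, -0.047], "yaw": 0, "jaw": 255},
    {"offset": [0.001, 0.002, -0.052], "yaw": 0, "jaw": 255},
    {"offset": [0.001, 0.002, -0.053], "yaw": 0, "jaw": 255}
  ]
}}

```text
clock: 7.08
position: [0.6484, 0.0796, 0.0374]
ee_rot: [0.71, -0.011, 0.004, -0.704]
ft_force: [0.4, 0.3, 0.2]
grip_width: 0.004
```

Request:
{"op": "move_arm", "data": {
  "increments": [
    {"offset": [0, 0, -0.001], "yaw": 0, "jaw": 255},
    {"offset": [0, 0, -0.002], "yaw": 0, "jaw": 255},
    {"offset": [0, 0, -0.002], "yaw": 0, "jaw": 255}
  ]
}}

```text
clock: 7.33
position: [0.6482, 0.0791, 0.0375]
ee_rot: [0.709, -0.01, 0.004, -0.705]
ft_force: [-1.0, 3.5, 0.7]
grip_width: -0.001
```

Request:
{"op": "move_arm", "data": {
  "increments": [
    {"offset": [0, 0, -0.001], "yaw": 0, "jaw": 255},
    {"offset": [0, 0, -0.002], "yaw": 0, "jaw": 255},
    {"offset": [0, 0, -0.002], "yaw": 0, "jaw": 255}
  ]
}}

```text
clock: 7.58
position: [0.6479, 0.079, 0.0375]
ee_rot: [0.709, -0.01, 0.003, -0.706]
ft_force: [-0.3, 6.4, 1.5]
grip_width: -0.001
```

Request:
{"op": "move_arm", "data": {
  "increments": [
    {"offset": [0, 0, -0.002], "yaw": 0, "jaw": 255},
    {"offset": [0, 0, -0.004], "yaw": 0, "jaw": 255},
    {"offset": [0, 0, -0.004], "yaw": 0, "jaw": 255}
  ]
}}

```text
clock: 7.83
position: [0.6479, 0.0789, 0.0377]
ee_rot: [0.707, -0.009, 0.002, -0.707]
ft_force: [-0.7, 12.2, 0.6]
grip_width: -0.002
```

Request:
{"op": "move_arm", "data": {
  "increments": [
    {"offset": [0, 0, 0.02], "yaw": 0, "jaw": 255},
    {"offset": [0, 0, 0.04], "yaw": 0, "jaw": 255},
    {"offset": [0, -0.04, 0.04], "yaw": 0, "jaw": 255},
    {"offset": [0, -0.08, 0.06], "yaw": 0, "jaw": 255},
    {"offset": [-0.03, -0.1, 0.09], "yaw": 0, "jaw": 255},
    {"offset": [-0.06, -0.1, 0.12], "yaw": 0, "jaw": 255},
    {"offset": [-0.09, -0.1, 0.15], "yaw": 0, "jaw": 255},
    {"offset": [-0.11, -0.1, 0.18], "yaw": 0, "jaw": 255},
    {"offset": [-0.11, -0.1, 0.18], "yaw": 0, "jaw": 255}
  ]
}}

```text
clock: 8.58
position: [0.5365, 0.2685, 0.1388]
ee_rot: [-0.706, 0.006, 0.002, 0.708]
ft_force: [0.2, 1.6, -0.5]
grip_width: 0.001
```

```bash
python3 go.py .57 -.01 .036; python3 - <<'E'
from h import *
for n in["top","scene"]:
    p=manip.camera(n); X,ok,b=measure(p,(.57,.72),(-.09,.1))
    print(cv2.boxPoints(cv2.minAreaRect(b[:,:2].astype(np.float32)*1000)).round(1).tolist())
    s=(slice(130,230),slice(220,360)) if n=="top" else (slice(190,310),slice(190,350))
    cv2.imwrite(f"pics/{n}4.png",cv2.resize(p["pixels"][s][:,:,::-1],None,fx=5,fy=5))
E
```

```text
t 8.5833 pos [0.5365 0.2685 0.1388] F [ 0.2  1.6 -0.5] grip 0.0
offset [ 0.0361  0.1015 -0.2787] tz heading 89.7 tool y [-0.011  0.003 -1.   ]
block ((647.84765625, -9.332664489746094), (149.41387939453125, 101.60173797607422), 88.91100311279297) mean [ 0.6463 -0.0094  0.0501] 2179
[[595.5999755859375, -83.0999984741211], [697.2000122070312, -85.0], [700.0999755859375, 64.4000015258789], [598.5, 66.30000305175781]]
block ((648.86572265625, -11.720855712890625), (150.5426788330078, 101.24944305419922), 89.13257598876953) mean [ 0.6518 -0.0143  0.0486] 2380
[[597.0999755859375, -86.19999694824219], [698.2999877929688, -87.69999694824219], [700.5999755859375, 62.79999923706055], [599.4000244140625, 64.30000305175781]]
```

View pics/top4.png

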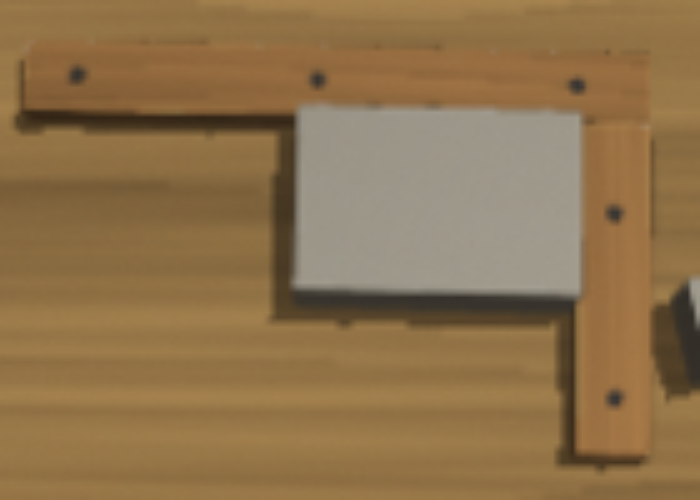

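View pics/scene4.png

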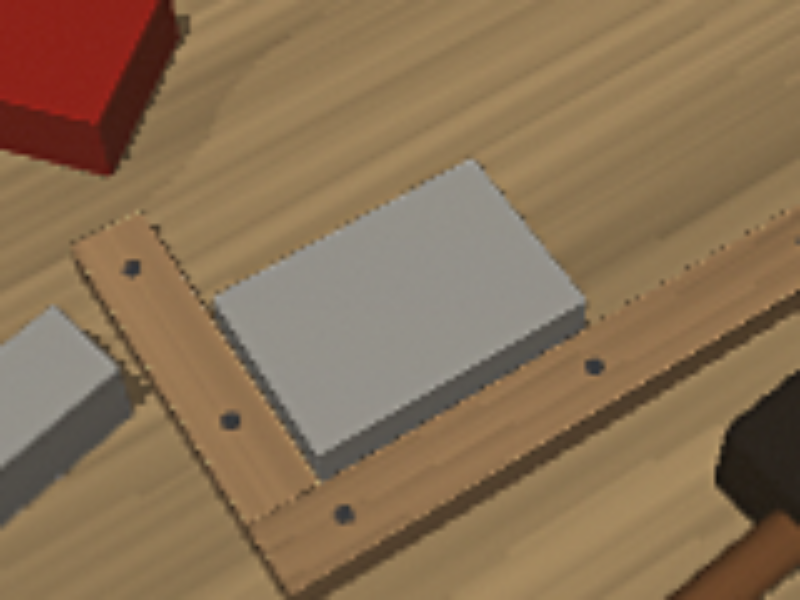

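Both views show the block seated in the corner, angles agreeing within about 0.2°. Plenty of time remains, so I give one gentle confirming nudge against the long batten.

Request:
{"op": "move_arm", "data": {
  "increments": [
    {"offset": [0.0085, 0, -0.04], "yaw": 0.6, "jaw": 0},
    {"offset": [0.0085, 0, -0.08], "yaw": 0.6, "jaw": 0},
    {"offset": [0.0085, 0, -0.12], "yaw": 0.6, "jaw": 0},
    {"offset": [0.0085, 0, -0.16], "yaw": 0.6, "jaw": 0},
    {"offset": [0.0085, 0, -0.2], "yaw": 0.6, "jaw": 0},
    {"offset": [0.0085, 0, -0.24], "yaw": 0.6, "jaw": 0},
    {"offset": [0.0085, 0, -0.278], "yaw": 0.6, "jaw": 0},
    {"offset": [0.0085, 0.03, -0.278], "yaw": 0.6, "jaw": 0},
    {"offset": [0.0085, 0.05, -0.278], "yaw": 0.6, "jaw": 0},
    {"offset": [0.0085, 0.05, -0.278], "yaw": 0.6, "jaw": 0}
  ]
}}

```text
clock: 9.52
position: [0.5432, -0.0184, 0.0853]
ee_rot: [0.708, -0.014, 0.004, -0.706]
ft_force: [-1.3, -0.9, 0.2]
grip_width: 1.002
```

```bash
python3 go.py .545 -.01 .031
```

```text
t 9.5167 pos [ 0.5432 -0.0184  0.0853] F [-1.3 -0.9  0.2] grip 1.0
offset [0.0024 0.0543 0.0085] tz heading 88.57 tool y [-0.015 -0.002 -1.   ]
```

Target contact is TCP x of about 0.587.

Request:
{"op": "move_arm", "data": {
  "increments": [
    {"offset": [0.002, 0.03, 0.0085], "yaw": -0.5, "jaw": 0},
    {"offset": [0.002, 0.054, 0.0085], "yaw": -0.5, "jaw": 0},
    {"offset": [0.01, 0.054, 0.0085], "yaw": -0.5, "jaw": 0},
    {"offset": [0.02, 0.054, 0.0085], "yaw": -0.5, "jaw": 0},
    {"offset": [0.03, 0.054, 0.0085], "yaw": -0.5, "jaw": 0},
    {"offset": [0.036, 0.054, 0.0085], "yaw": -0.5, "jaw": 0},
    {"offset": [0.038, 0.054, 0.0085], "yaw": -0.5, "jaw": 0},
    {"offset": [0.039, 0.054, 0.0085], "yaw": -0.5, "jaw": 0}
  ]
}}

```text
clock: 10.18
position: [0.5826, -0.0114, 0.0319]
ee_rot: [0.708, -0.011, 0.001, -0.706]
ft_force: [0.1, 0.3, -0.1]
grip_width: 1.005
```

Request:
{"op": "move_arm", "data": {
  "increments": [
    {"offset": [0.001, 0, 0], "yaw": 0, "jaw": 0},
    {"offset": [0.002, 0, 0], "yaw": 0, "jaw": 0},
    {"offset": [0.002, 0, 0], "yaw": 0, "jaw": 0}
  ]
}}

```text
clock: 10.43
position: [0.5846, -0.0115, 0.0322]
ee_rot: [0.708, -0.011, 0.001, -0.706]
ft_force: [0.1, 0.2, -0.5]
grip_width: 0.998
```

Request:
{"op": "move_arm", "data": {
  "increments": [
    {"offset": [0.001, 0, 0], "yaw": 0, "jaw": 0},
    {"offset": [0.002, 0, 0], "yaw": 0, "jaw": 0},
    {"offset": [0.002, 0, 0], "yaw": 0, "jaw": 0}
  ]
}}

```text
clock: 10.68
position: [0.5866, -0.0115, 0.0322]
ee_rot: [0.708, -0.011, 0.001, -0.706]
ft_force: [-0.3, 1.0, 0.6]
grip_width: 1.001
```

Request:
{"op": "move_arm", "data": {
  "increments": [
    {"offset": [0.001, 0, 0], "yaw": 0, "jaw": 0},
    {"offset": [0.002, 0, 0], "yaw": 0, "jaw": 0},
    {"offset": [0.002, 0, 0], "yaw": 0, "jaw": 0}
  ]
}}

```text
clock: 10.93
position: [0.5875, -0.0116, 0.0319]
ee_rot: [0.708, -0.012, 0.0, -0.706]
ft_force: [-7.4, 0.1, 5.2]
grip_width: 1.002
```

Request:
{"op": "move_arm", "data": {
  "increments": [
    {"offset": [0.001, 0, 0], "yaw": 0, "jaw": 0},
    {"offset": [0.002, 0, 0], "yaw": 0, "jaw": 0},
    {"offset": [0.002, 0, 0], "yaw": 0, "jaw": 0}
  ]
}}

```text
clock: 11.18
position: [0.5875, -0.0115, 0.0314]
ee_rot: [0.708, -0.013, -0.001, -0.706]
ft_force: [-10.9, 0.9, 8.2]
grip_width: 1.002
```

Solid stop at 0.5875 with no further travel: the block was and is flush. I retract, recheck and hand in.

Request:
{"op": "move_arm", "data": {
  "increments": [
    {"offset": [-0.02, 0, 0], "yaw": 0, "jaw": 0},
    {"offset": [-0.04, 0, 0], "yaw": 0, "jaw": 0},
    {"offset": [-0.045, -0.04, 0], "yaw": 0, "jaw": 0},
    {"offset": [-0.05, -0.08, 0], "yaw": 0, "jaw": 0},
    {"offset": [-0.05, -0.12, 0.04], "yaw": 0, "jaw": 0},
    {"offset": [-0.05, -0.16, 0.08], "yaw": 0, "jaw": 0},
    {"offset": [-0.05, -0.16, 0.12], "yaw": 0, "jaw": 0},
    {"offset": [-0.05, -0.16, 0.16], "yaw": 0, "jaw": 0},
    {"offset": [-0.05, -0.16, 0.2], "yaw": 0, "jaw": 0},
    {"offset": [-0.05, -0.16, 0.2], "yaw": 0, "jaw": 0}
  ]
}}

```text
clock: 12.02
position: [0.5434, 0.1963, 0.1928]
ee_rot: [-0.707, 0.011, 0.003, 0.708]
ft_force: [-0.4, -0.3, -0.9]
grip_width: 1.0
```

```bash
python3 - <<'E'
from h import *
for n in["top","scene"]:
    p=manip.camera(n); X,ok,b=measure(p,(.57,.72),(-.09,.1))
    print(cv2.boxPoints(cv2.minAreaRect(b[:,:2].astype(np.float32)*1000)).round(1).tolist())
    for q,z in[("notched_center",.025),("stub_center",.025)]:
        for s in manip.spot_point(p,q)[:1]: print(q,pts(p,[s["centre"]],z)[0].round(3))
    s=(slice(130,230),slice(220,360))
    if n=="top": cv2.imwrite("pics/top5.png",cv2.resize(p["pixels"][80:300,130:430,::-1],None,fx=2.6,fy=2.6))
print(manip.get_obs()["ft_force"].round(1))
E
```

```text
block ((649.066162109375, -8.883712768554688), (148.68954467773438, 101.62249755859375), 89.2655029296875) mean [ 0.6473 -0.0092  0.0501] 2176
[[597.2999877929688, -82.5999984741211], [698.9000244140625, -83.9000015258789], [700.7999877929688, 64.80000305175781], [599.2000122070312, 66.0999984741211]]
notched_center [ 0.571 -0.223  0.025]
block ((649.6491088867188, -11.370979309082031), (150.66900634765625, 101.2484130859375), 89.01785278320312) mean [ 0.6526 -0.0143  0.0486] 2381
[[597.7000122070312, -85.80000305175781], [699.0, -87.5999984741211], [701.5999755859375, 63.099998474121094], [600.2999877929688, 64.80000305175781]]
notched_center [ 0.568 -0.223  0.025]
stub_center [0.61  0.336 0.025]
[ 0.7 -0.5 -0.8]
```

View pics/top5.png

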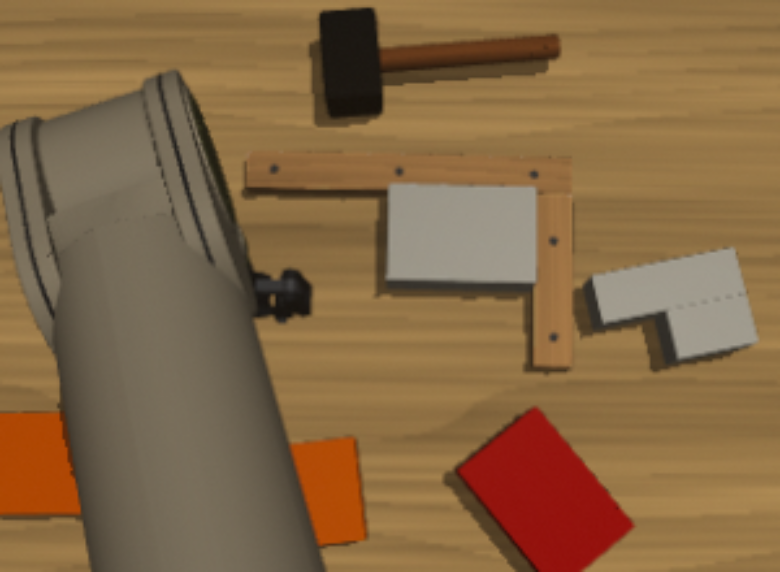

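```bash
python3 -c "
from workcell import manip
print(manip.hand_in())"
```

```text
the job is handed in; nothing more can be done
None
```

The grey block is home in the fence corner, and I handed the job in with the robot's clock at about 12 s. I pushed the long side flush to the long batten, slid the block along it until its end met the short batten, then gave one light nudge back against the long batten. I never gripped or lifted it.

- **Contact:** each push ended in a firm stop. The first long-side push read 13 N along the push, the end push 12 N and the final nudge 11 N.
- **Final position:** the block's centre measured (0.649, −0.009) from the top camera and (0.650, −0.011) from the scene camera. My estimate of home is (0.649, −0.011). Its long axis is about 0.7° to 1.0° off world y, against about 0.7° to 1.2° for the fence.
- **Possible small gap:** the last nudge moved the block about 1 mm towards the long batten. Its end may have shifted about 0.4 mm from the short batten, which is within measuring noise, so I did not push it again.
- **Left alone:** the notched block and the stub measured where they started, within a few mm. The stub was hidden by the arm in the last top picture, so only the scene camera confirms it. Nothing was touching the robot at hand-in.

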